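# Seat the nest plate on its locating pins

### The arm

A 7-joint arm with a two-finger parallel gripper is mounted at the origin on the work surface. World frame = base frame: x ahead of the robot, y to its left, z up, the work surface at z = 0. Lengths are in m, angles in rad, forces in N, time in s.
With the tool pointing down it reaches from about 0.35 to 0.9 m from the base axis. Payload 7.2 kg.
Tool frame: the origin (TCP) lies at the very end of the fingers, on their centre line; the grasp point (between the pads) lies 19 mm behind it; z points along the fingers, x is the direction in which the jaws open and shut, and the axes are right-handed (so a half turn about z gives the same grasp; the last joint's range is limited). The gripper opens to 88 mm and grips with 3 to 60 N. Pads are 20 mm wide; open, the fingers measure 115 mm over their backs; the gripper's body (75 mm by 178 mm) begins 61 mm behind the grasp point.
Start: joints at [1.107, 0.411, -0.013, 1.596, 0.006, 1.134, -0.082], TCP at [0.241, -0.577, 0.223] pointing down, gripper open.
Joint ranges: [-2.95, 2.95], [-0.29, 1.99], [-1.47, 1.44], [0.14, 2.54], [-1.03, 4.17], [0.13, 1.85], [-2.86, 2.86]. Speed limits (rad/s): [2.39, 2.39, 3.01, 3.01, 3.14, 3.14, 3.14].

### API

Orientations are given as a rotation vector (axis times angle).
In Python, from cell import env gives the robot as it stands.
- The arm moves only by the tool drive_tool, never from a script. Its argument "moves" is a list of rows, each a list of 5 numbers: the gripper command: -1 is fully open, 1 is shut, values between are in proportion, then the shift along the world's x, y, z as a fraction of full scale, then the turn about the world's z as a fraction of full scale. A call has 1 to 20 rows; each row is the pose to reach, as a shift and turn from the pose measured when the call began, turning the shorter way round; what a row does not reach only later rows make up. Full scale, the value 1, is 0.12 m for a shift and 180 degrees for a turn. A row lasts 1/10 s, in which the tool goes at most 50 mm and 8.59 degrees, less where a joint would pass 70% of its speed; a pose out of reach is approached as far as the arm can. A call with a number of a shift or a turn outside -1 to 1 is refused whole. A call with a gripper value outside its range is refused whole. The fingers move at their own pace and stop on an object; "squeeze" is the grip in N (left out, the last holds). Time passes only in rows, so rows that repeat a pose let the fingers close. It gives the time, the measured TCP pose, the force and the opening at its end, in the units of the state.
- env.get_state(): the state, without advancing time (a new reading comes with each control period).
- env.read_camera(name): name is "scene" or "top" or "wrist"; returns a dict with "frame" (384x512x3 uint8, blue, green, red), "fx", "fy", "cx", "cy" (pixels), "R" (3x3) and "t" (3): a world point X has camera coordinates R X + t. Camera axes: x right, y down, z forward; pixel columns grow to the right and rows downward; lengths in m; the calibration is good to about 2 mm. The wrist camera is an equidistant fisheye: a pixel r from the principal point sees the ray r / f radians off the axis. A picture is of the moment at which its call begins. There is no depth.
- env.sign_off(): hands the job in, once; it reports no verdict.
The state is a dict: "t": time; "joint_positions": joint angles; "qd": joint speeds; "tau": joint torques, N m; "ee_pos": TCP position; "ee_rot": TCP orientation; "wrist_force": force on the tool from outside, world axes, zero at the start; "wrist_torque": the same for the moment, N m; "opening": finger opening in m.
Only numpy, scipy, OpenCV 4.12 (cv2) and the standard library are available. Lean on these libraries where they do the work, as an engineer would, in place of code of your own. Each camera call takes 0.05 s, during which the arm holds its last target. There are 200 camera calls.

### The job

On the assembly fixture, the flat aluminium nest plate lies skewed, half on the loading step and half on top of two pins. Without gripping or lifting it, nudge it with the fingertips up to the guide fence and along it, off the step, until its two holes drop over the two locating pins and the plate sits fully down and flat on the fixture base. Leave the bottle, the screwdriver and the green housing where they are.

Things in the scene. Friction and masses are not known exactly. Their poses are not given: they have to be found in the camera images.
- fixture: Steel fixture bolted to the table. Origin: on the table (z = 0) under the centre of the seat; a seated plate has its x, y and yaw. Own x points away from the robot (yaw up to 0.45 rad), y left, z up. Base slab, in this frame in mm: x -103 to 87, y -175 to 95, top (the deck, where the plate finally lies) at z 16. The plate starts displaced from the seat by 20 to 36 mm towards -y and 9 to 22 mm towards -x.
- fence_face (a point): Middle of the guide fence's straight face (the side towards the robot), at deck height. The fence runs along the fixture's y on its far side: face at fixture x 55.5 mm, y -165 to 85, top at z 42. A seated plate stands 0.5 mm off the face.
- step_edge (a point): Middle of the top edge of the loading step, a flat block at the fixture's -y end: fixture x -95.5 to 54.5 mm, y -173 to -78 (this edge), top at z 23. A seated plate stands 3 mm off this edge.
- plate: Loose flat aluminium plate, 110 (own x) by 150 (own y) by 14 mm, 0.48-0.78 kg, with a thin flat black inlay, 48 by 120, in the middle of its top. Origin: centre of its underside. Through holes at own x -38 and +38, y 25. Starts flat, underside at z 23 on the step and the pin tops, turned up to 0.1 rad from the fixture; seated, underside at z 16. It drops by its own weight once holes meet pins.
- hole_near (a point): Centre (half-way through the thickness) of the plate's hole nearer the robot (own x -38 mm); hole diameter 13 mm, so 1.5 mm of play all round the pin.
- hole_far (a point): The same for the hole next to the fence (own x +38 mm).
- pin_near (a point): Point on the axis of the fixed pin nearer the robot (fixture x -38, y 25 mm) at its top, 7 mm above the deck; coincides with hole_near when seated. Pin diameter 10 mm, tapered to 6 at its top, z 23, level with the step.
- pin_far (a point): The same for the pin next to the fence (fixture x +38, y 25 mm); coincides with hole_far when seated.
- housing: Bystander: green moulded housing, 75 by 40 by 36 high, on the table beyond the fixture's +y end. Origin: centre of its underside.
- bottle: Bystander: small white bottle, diameter 34, 85 high, on the table beyond the fence. Origin: centre of its underside.
- driver: Bystander: screwdriver lying on the table beyond the fence. Origin: middle of its length, on its underside.
There are look-alikes about, which are no part of the job. There is more than one size of the plate; the job needs the middle-sized.

How it is judged:
By the outcome, as a careful person would: the job done as asked, in the order asked, and still so for the second after the job is handed in, with the robot touching nothing.
It also fails if it takes over 51 s, if anything falls off the work surface, if the arm or the gripper's body presses on something with over 40 N, if the wrist force passes 120 N, or if a joint passes its speed limit or range.

## Working session

There is one attempt and no reset: what is moved stays moved. The work goes in short steps, Python scripts to look and compute and a tool call to move; the robot and the scene stay as the last step left them, time stands still between calls to the robot, and variables do not carry over. Pictures are saved under pics/ and viewed, on a budget of 10 in all, crops included, one or two more only if the job needs it, and the job is handed in when it is done.

Besides the shell and the picture viewer there is one more tool, called after "Emit:" as name(argument=value, ...) on one line, values as JSON. drive_tool: Moves the arm, as the interface text tells. Its arguments: {"type":"object","properties":{"moves":{"type":"array","items":{"type":"array","items":{"type":"number","minimum":-1,"maximum":1}}},"squeeze":{"type":"number"}},"required":["moves"]}

```bash
mkdir -p pics; ls; python3 - <<'E'
from cell import env
import cv2,numpy as np
s=env.get_state();print({k:np.round(v,3) for k,v in s.items()})
a=env.read_camera("scene");b=env.read_camera("top")
for n,c in(("scene",a),("top",b)):
    np.savez(f"{n}0.npz",**c);cv2.imwrite(f"pics/{n}0.png",cv2.resize(c["frame"],(800,600),interpolation=cv2.INTER_CUBIC));print(n,c["fx"],c["cx"],c["cy"],np.round(c["R"],3).tolist(),np.round(-c["R"].T@c["t"],3))
E
```

```text
pics
{'t': np.float64(0.0), 'joint_positions': array([ 1.107,  0.412, -0.013,  1.597,  0.006,  1.134, -0.082]), 'qd': array([-0.001,  0.001,  0.001,  0.001,  0.001, -0.   , -0.001]), 'tau': array([-0.0000e+00, -5.8795e+01,  6.4200e-01, -2.9108e+01, -5.4000e-02,
        1.8000e-02,  0.0000e+00]), 'ee_pos': array([ 0.241, -0.576,  0.222]), 'ee_rot': array([-2.614e+00,  1.741e+00,  2.000e-03]), 'wrist_force': array([ 0.916,  0.013, -0.518]), 'wrist_torque': array([ 0.041, -0.005,  0.03 ]), 'opening': np.float64(0.088)}
scene 456.6566150630733 251.33124115548856 189.1598250604291 [[0.537, 0.844, 0.007], [0.514, -0.32, -0.796], [-0.669, 0.431, -0.605]] [ 1.248 -0.389  0.675]
top 384.374705579141 254.456608564286 190.1274323605519 [[-0.067, -0.998, 0.003], [-0.978, 0.065, -0.199], [0.198, -0.016, -0.98]] [0.411 0.038 0.804]
```

View pics/scene0.png

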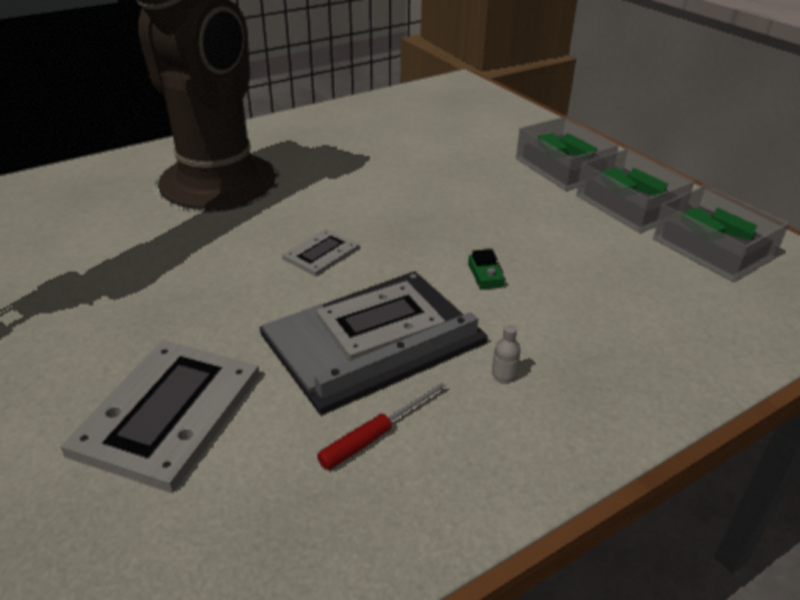

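View pics/top0.png

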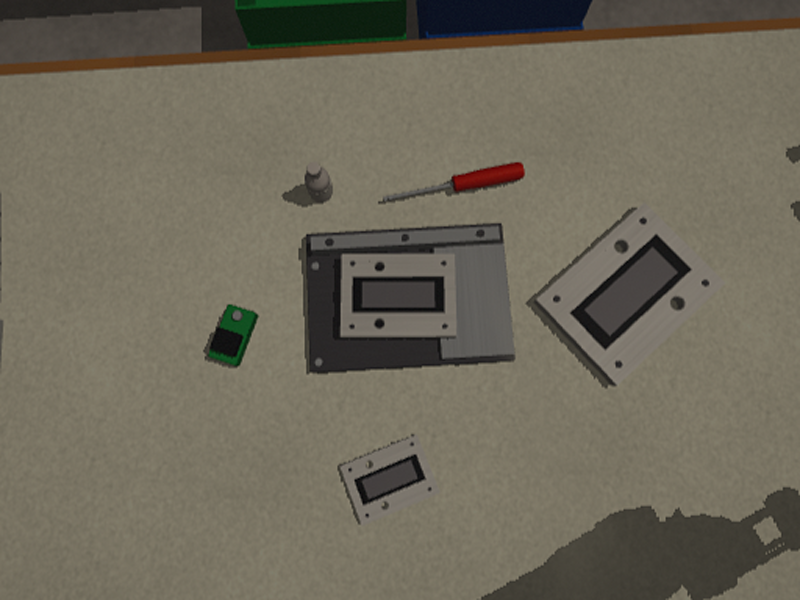

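The top view shows the middle-sized plate with its inlay centre at about (398,295) and its holes at (379,267) and (379,323). The fence strip runs from (308,245) to (502,232). The step is at the right, with its edge near x=440, and the pins are hidden under the plate. The scene view shows the same layout, with the fence towards the bottle.

```bash
cat > h.py <<'E'
import numpy as np,cv2
def ray(c,uv):
    d=np.array([(uv[0]-c["cx"])/c["fx"],(uv[1]-c["cy"])/c["fy"],1.]);R=c["R"];return -R.T@c["t"],R.T@d
def onz(c,uv,z):
    o,d=ray(c,uv);return o+d*(z-o[2])/d[2]
def tri(p):
    A=0;b=0
    for c,uv in p:
        o,d=ray(c,uv);d=d/np.linalg.norm(d);M=np.eye(3)-np.outer(d,d);A=A+M;b=b+M@o
    return np.linalg.solve(A,b)
def proj(c,X):
    q=c["R"]@X+c["t"];return np.array([c["fx"]*q[0]/q[2]+c["cx"],c["fy"]*q[1]/q[2]+c["cy"]])
E
python3 - <<'E'
from h import *
s=np.load("scene0.npz");t=np.load("top0.npz")
k=1.5625
# bright plate contour in both views, seeded near the plate
def quad(c,win,thr):
    g=cv2.cvtColor(c["frame"],cv2.COLOR_BGR2GRAY);x0,y0,x1,y1=win
    m=np.zeros_like(g);m[y0:y1,x0:x1]=(g[y0:y1,x0:x1]>thr)*255
    cs,_=cv2.findContours(m,cv2.RETR_EXTERNAL,cv2.CHAIN_APPROX_NONE)
    q=max(cs,key=cv2.contourArea);r=cv2.minAreaRect(q)
    return q,r,cv2.boxPoints(r)
g=cv2.cvtColor(t["frame"],cv2.COLOR_BGR2GRAY)
print("row profile",g[188,185:340].tolist()); print("col", g[135:245,222].tolist())
for th in(110,125,140):
    q,r,b=quad(t,(205,155,305,225),th);print(th,cv2.contourArea(q),r,[np.round(onz(t,p+0.0,.037)*1e3,1).tolist() for p in b])
# two-view height: bright plate holes / inlay centre by approx clicks
for a,b in (((379/k,267/k),(408/k,325/k)),((398/k,295/k),(380/k,316/k)),((405/k,238/k),(400/k,345/k)),((330/k,242/k),(461/k,320/k)),((480/k,233/k),(335/k,372/k))):
    print(np.round(tri([(t,a),(s,b)])*1e3,1))
E
```

```text
row profile [120, 120, 124, 124, 124, 122, 120, 119, 123, 60, 66, 65, 35, 40, 41, 42, 40, 41, 41, 41, 39, 40, 40, 40, 41, 39, 41, 41, 22, 22, 22, 21, 26, 96, 117, 114, 113, 113, 114, 117, 65, 14, 18, 18, 19, 16, 29, 65, 63, 63, 63, 62, 64, 62, 63, 63, 63, 62, 63, 62, 63, 63, 64, 64, 63, 63, 63, 63, 63, 63, 64, 63, 63, 63, 63, 63, 64, 64, 64, 64, 65, 64, 64, 63, 64, 64, 64, 64, 64, 65, 64, 65, 68, 26, 16, 19, 18, 18, 20, 70, 121, 118, 116, 117, 116, 118, 110, 90, 92, 94, 92, 92, 95, 96, 93, 94, 94, 95, 97, 97, 94, 96, 95, 95, 95, 95, 95, 96, 95, 96, 96, 96, 96, 96, 94, 95, 96, 95, 96, 95, 90, 122, 119, 122, 124, 122, 121, 119, 121, 122, 121, 122, 122, 120, 120]
col [124, 125, 122, 123, 123, 122, 120, 118, 117, 118, 120, 123, 108, 60, 47, 76, 92, 90, 89, 89, 89, 89, 91, 77, 34, 36, 28, 79, 119, 115, 115, 113, 113, 111, 115, 115, 114, 114, 114, 115, 115, 115, 116, 116, 113, 114, 113, 114, 115, 114, 113, 113, 113, 113, 114, 112, 112, 114, 113, 114, 114, 112, 112, 113, 113, 112, 112, 111, 110, 111, 112, 114, 114, 116, 113, 112, 114, 116, 118, 110, 83, 28, 29, 40, 41, 41, 40, 41, 41, 41, 41, 41, 41, 39, 41, 40, 40, 41, 42, 40, 41, 31, 83, 128, 122, 117, 117, 119, 121, 121]
110 3640.5 ((254.5, 188.5), (51.0, 73.0), 90.0) [[628.5, 97.2, 37.0], [618.5, -53.3, 37.0], [512.7, -44.2, 37.0], [522.5, 102.3, 37.0]]Traceback (most recent call last):
  File "<stdin>", line 14, in <module>
  File "<stdin>", line 9, in quad
ValueError: max() iterable argument is empty
```

```bash
python3 - <<'E'
import cv2,numpy as np
t=np.load("top0.npz")["frame"]
cv2.imwrite("pics/topc.png",cv2.resize(t[135:245,185:335],None,fx=5.33,fy=5.33,interpolation=cv2.INTER_NEAREST))
E
```

```text
(no output)
```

View pics/topc.png

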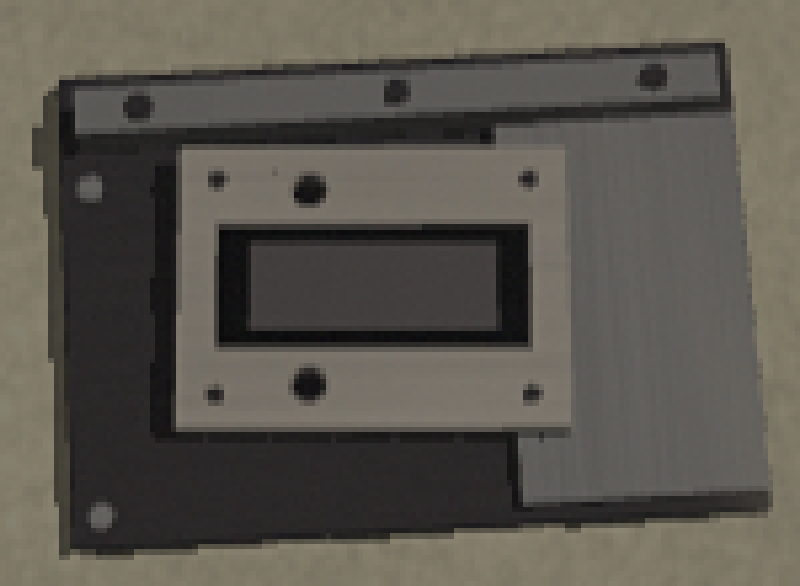

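The crop gives clear features: plate corners, holes, fence-top face edge, step corners and slab corner. I'll fit the fixture frame from them.

```bash
python3 - <<'E'
from h import *
s=np.load("scene0.npz");t=np.load("top0.npz");k=1.5625
P=lambda u,v:(u/5.333+185-.5,v/5.333+135-.5)
W=lambda u,v,z:onz(t,P(u,v),z)[:2]*1e3
pl=np.array([W(*p,.037) for p in((178,149),(565,149),(571,428),(174,428))])
ho=np.array([W(309,189,.037),W(308,384,.037)])
print("plate",pl.round(1).tolist(),"sides",[round(np.linalg.norm(pl[i]-pl[i-1]),1) for i in range(4)],"c",pl.mean(0).round(1),"holes",ho.round(1).tolist(),np.linalg.norm(ho[0]-ho[1]))
d=(pl[0]+pl[1]-pl[2]-pl[3]);e=pl[0]+pl[3]-pl[1]-pl[2];print("yaw x",np.arctan2(d[1],d[0]),"yaw y",np.arctan2(-e[0],e[1]))
# fixture: model points vs measured
obs=[((55.5,85),W(76,135,.042)),((55.5,-165),W(722,108,.042)),((-95.5,-78),W(523,505,.023)),((-95.5,-173),W(768,490,.023)),((-103,95),W(70,547,.016))]
m=np.array([o[0] for o in obs],float);w=np.array([o[1] for o in obs])
a=m-m.mean(0);b=w-w.mean(0);th=np.arctan2((a[:,0]*b[:,1]-a[:,1]*b[:,0]).sum(),(a*b).sum());R=np.array([[np.cos(th),-np.sin(th)],[np.sin(th),np.cos(th)]])
o=w.mean(0)-R@m.mean(0);print("fix yaw",th,"o",o.round(1),"res",(w-(m@R.T+o)).round(1).tolist())
f=w[0]-w[1];print("fence yaw",np.arctan2(-f[0],f[1]))
c=pl.mean(0);print("plate in fix",(R.T@(c-o)).round(1),"corners",((pl-o)@R).round(1).tolist(),"holes",((ho-o)@R).round(1).tolist())
for a,b in (((398/k,295/k),(380/k,316/k)),((405/k,238/k),(400/k,345/k))):
    print("tri",np.round(tri([(t,a),(s,b)])*1e3,1))
E
```

```text
plate [[629.8, 97.4], [619.8, -52.2], [511.1, -45.2], [521.1, 104.1]] sides [np.float64(108.9), np.float64(150.0), np.float64(108.9), np.float64(149.7)] c [570.4  26. ] holes [[610.4, 47.7], [534.5, 52.7]] 76.13748381792881
yaw x -0.06343085940465641 yaw y -0.06651245183538748
fix yaw -0.016428806450622876 o [580.8  51.5] res [[-1.2, 0.4], [-2.8, 0.7], [0.7, -1.0], [1.7, 0.2], [1.6, -0.3]]
fence yaw -0.022926903024592275
plate in fix [ -9.9 -25.6] corners [[48.2, 46.7], [40.7, -103.1], [-68.1, -97.8], [-60.6, 51.7]] holes [[29.7, -3.3], [-46.3, 0.5]]
tri [570.1  25.7  34.1]
tri [644.8  11.4  41.2]
```

Fixture: origin about (581, 51.5) mm, yaw about -0.02. The plate is offset by (-10, -26) mm and turned -0.045 rad relative to the fixture; its sides measure 109×150 mm and its hole spacing 76 mm, which all agree with the text. The plan has two parts:
1. With the jaws open and along the fence direction, push +x with both fingertips to square the plate against the fence.
2. Turn the jaws 90° and push +y.

Moving now.

Emit:
drive_tool(moves=[[-1,0.4,1,0,-0.132],[-1,0.4,1,0,-0.132],[-1,0.4,1,0,-0.132],[-1,0.4,1,0,-0.132]])

```text
t: 0.5
ee_pos: [0.2911, -0.4521, 0.2218]
ee_rot: [-2.201, 2.238, 0.003]
wrist_force: [1.3, 0.2, -0.7]
opening: 0.0876
```

Emit:
drive_tool(moves=[[-1,0.4,1,0,0],[-1,0.4,1,0,0],[-1,0.4,1,0,0],[-1,0.4,1,0,0]])

```text
t: 0.9
ee_pos: [0.341, -0.3286, 0.2219]
ee_rot: [-2.208, 2.229, 0.004]
wrist_force: [-0.2, 0.1, 0.9]
opening: 0.0878
```

Emit:
drive_tool(moves=[[-1,0.4,1,0,0],[-1,0.4,1,0,0],[-1,0.4,1,0,0],[-1,0.4,1,0,0]])

```text
t: 1.3
ee_pos: [0.3906, -0.2057, 0.222]
ee_rot: [-2.215, 2.221, 0.004]
wrist_force: [-0.7, -0.1, -0.6]
opening: 0.0878
```

Emit:
drive_tool(moves=[[-1,0.4,1,-0.3,0],[-1,0.4,1,-0.3,0],[-1,0.4,1,-0.3,0],[-1,0.4,1,-0.3,0]])

```text
t: 1.7
ee_pos: [0.4397, -0.0831, 0.1849]
ee_rot: [-2.221, 2.215, 0.007]
wrist_force: [-1.0, 0.5, -0.1]
opening: 0.0879
```

Emit:
drive_tool(moves=[[-1,0.32,0.92,-0.87,-0.008],[-1,0.32,0.92,-0.87,-0.008],[-1,0.32,0.92,-0.87,-0.008],[-1,0.32,0.92,-0.87,-0.008],[-1,0.32,0.92,-0.87,-0.008],[-1,0.32,0.92,-0.87,-0.008]])

```text
t: 2.3
ee_pos: [0.4784, 0.0249, 0.0809]
ee_rot: [-2.191, 2.245, 0.006]
wrist_force: [-0.5, -0.6, -0.1]
opening: 0.0883
```

```bash
python3 - <<'E'
from cell import env
import cv2,numpy as np
c=env.read_camera("wrist");np.savez("w1.npz",**c);s=env.get_state();print(s["ee_pos"],s["ee_rot"],c["fx"],c["cx"],c["cy"],c["R"].round(3).tolist(),-c["R"].T@c["t"])
cv2.imwrite("pics/w1.png",cv2.resize(c["frame"],(800,600),interpolation=cv2.INTER_CUBIC))
E
```

```text
[0.47860526 0.02483581 0.08130646] [-2.18970545  2.24511743  0.00483155] 297.3186396354542 259.8729414814246 188.4087976260838 [[-0.025, -1.0, -0.006], [-0.951, 0.022, 0.307], [-0.307, 0.013, -0.952]] [0.56435579 0.0225243  0.24286231]
```

View pics/w1.png

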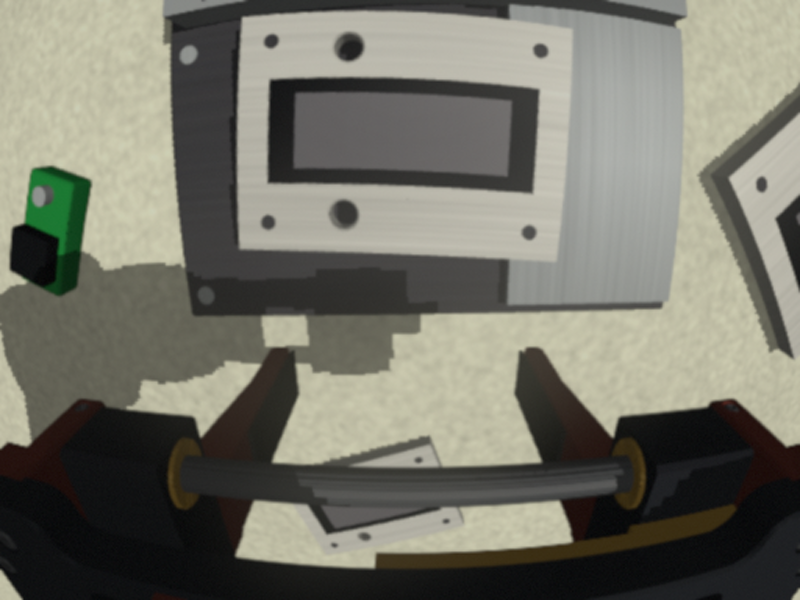

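The close view shows the plate's near edge from (240,248) to (557,262), the slab corner at (195,315), and the step corner near (508,303). Both fingers hang clear on the robot side. I'll cross-check the measurements from this view.

```bash
cat >> h.py <<'E'
def wz(c,uv,z):
    d=np.array([uv[0]-c["cx"],uv[1]-c["cy"]]);r=np.hypot(*d);a=r/c["fx"]
    v=c["R"].T@np.array([*(np.sin(a)*d/max(r,1e-9)),np.cos(a)]);o=-c["R"].T@c["t"];return ((o+v*(z-o[2])/v[2])*1e3)[:2]
E
python3 - <<'E'
from h import *
c=np.load("w1.npz");k=1.5625
for n,u,v,z in(("pl near+y",239,248,.037),("pl near-y",557,262,.037),("pl far+y",242,17,.037),("pl far-y",574,29,.037),("hole near",344,214,.037),("hole far",349,46,.037),("step near -78",508,303,.023),("step near -173",667,302,.023),("slab +y near",193,315,.016)):
    print(n,wz(c,(u/k-.2,v/k-.2),z).round(1))
E
```

```text
pl near+y [523.1 104.1]
pl near-y [512.5 -46. ]
pl far+y [632.3  96.7]
pl far-y [622.4 -53.6]
hole near [536.6  52.4]
hole far [612.3  47.5]
step near -78 [487.8 -25.9]
step near -173 [ 485.7 -119.7]
slab +y near [482.  146.2]
```

The views agree within about 2 mm, so the fixture origin is about (583, 50.5). Descending now, then pushing towards the fence.

Emit:
drive_tool(moves=[[-1,0,0.02,-0.25,0],[-1,0,0.02,-0.44,0],[-1,0,0.02,-0.44,0],[-1,0,0.02,-0.44,0]])

```text
t: 2.75
ee_pos: [0.479, 0.0259, 0.0296]
ee_rot: [-2.188, 2.247, 0.003]
wrist_force: [0.8, 0.2, 0.5]
opening: 0.0876
```

Emit:
drive_tool(moves=[[-1,0.05,0,0,0],[-1,0.1,0,0,0],[-1,0.14,0,0,0],[-1,0.17,0,0,0],[-1,0.2,0,0,0],[-1,0.23,0,0,0],[-1,0.25,0,0,0],[-1,0.27,0,0,0],[-1,0.29,0,0,0],[-1,0.3,0,0,0],[-1,0.3,0,0,0]])

```text
t: 3.85
ee_pos: [0.5148, 0.0256, 0.0293]
ee_rot: [-2.188, 2.247, 0.004]
wrist_force: [-2.5, -1.6, -0.3]
opening: 0.0879
```

Emit:
drive_tool(moves=[[-1,0.008,0,0,0],[-1,0.016,0,0,0],[-1,0.024,0,0,0],[-1,0.032,0,0,0],[-1,0.032,0,0,0]])

```text
t: 4.35
ee_pos: [0.515, 0.0256, 0.0289]
ee_rot: [2.192, -2.249, -0.01]
wrist_force: [-14.0, -1.2, 8.8]
opening: 0.0879
```

```bash
python3 - <<'E'
from cell import env
import cv2,numpy as np
c=env.read_camera("wrist");np.savez("w2.npz",**c);s=env.get_state();print(s["ee_pos"],s["wrist_force"])
cv2.imwrite("pics/w2.png",cv2.resize(c["frame"],(800,600),interpolation=cv2.INTER_CUBIC))
E
```

```text
[0.51496922 0.02554084 0.02882724] [-13.81096846  -1.28488035  10.03794038]
```

View pics/w2.png

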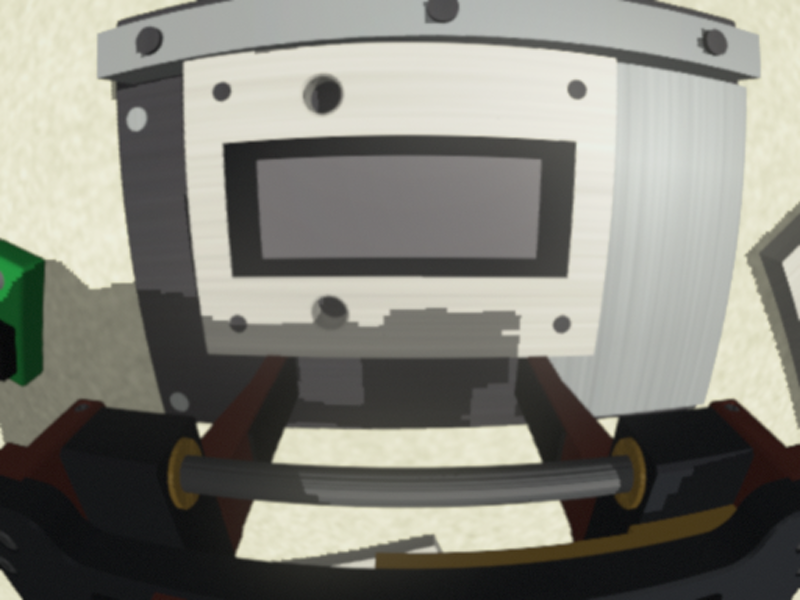

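The plate now lies along the fence, parallel to it, with its -y edge from (596,355) to (616,60). Contact force is 14 N. Backing off, lifting and turning the jaws 90° next; the script gives the push start.

```bash
python3 - <<'E'
from h import *
c=np.load("w2.npz");k=1.5625
for n,u,v,z in(("pl near+y",208,352,.037),("pl near-y",596,355,.037),("pl far+y",184,62,.037),("pl far-y",616,59,.037),("hole near",331,312,.037),("hole far",323,94,.037),("fence top face +y",100,78,.042),("fence -y",758,77,.042),("slab +y near",172,412,.016)):
    print(n,wz(c,(u/k-.2,v/k-.2),z).round(1))
E
```

```text
pl near+y [529.9 103.3]
pl near-y [524.9 -47.5]
pl far+y [638.7 100.4]
pl far-y [634.9 -49.1]
hole near [545.7  52.3]
hole far [620.9  50.6]
fence top face +y [639.  134.5]
fence -y [ 637.3 -111.8]
slab +y near [487. 142.]
```

Emit:
drive_tool(moves=[[-1,-0.15,0,0,0],[-1,-0.2,0,0.2,0],[-1,-0.2,0,0.4,0],[-1,-0.2,0,0.4,0]])

```text
t: 4.8
ee_pos: [0.494, 0.0264, 0.0798]
ee_rot: [-2.19, 2.246, 0.003]
wrist_force: [0.3, -0.3, 0.0]
opening: 0.0881
```

Emit:
drive_tool(moves=[[-0.2,0,-0.3,0.15,0.05],[-0.2,0.3,-0.6,0.15,0.1],[-0.2,0.72,-0.87,0.15,0.2],[-0.2,0.72,-0.87,0.15,0.25],[-0.2,0.72,-0.87,0.15,0.3],[-0.2,0.72,-0.87,0.15,0.35],[-0.2,0.72,-0.87,0.15,0.4],[-0.2,0.72,-0.87,0.15,0.45],[-0.2,0.72,-0.87,0.15,0.501],[-0.2,0.72,-0.87,0.15,0.501],[-0.2,0.72,-0.87,0.15,0.501],[-0.2,0.72,-0.87,0.15,0.501]])

```text
t: 6.0
ee_pos: [0.581, -0.0779, 0.0972]
ee_rot: [-3.138, 0.033, 0.006]
wrist_force: [0.5, -0.3, -0.5]
opening: 0.0526
```

Emit:
drive_tool(moves=[[-0.2,0,0,-0.3,0],[-0.2,0,0,-0.5,0],[-0.2,0,0,-0.58,0],[-0.2,0,0,-0.58,0],[-0.2,0,0,-0.58,0]])

```text
t: 6.5
ee_pos: [0.5817, -0.0775, 0.0284]
ee_rot: [-3.138, 0.034, 0.005]
wrist_force: [0.3, 0.2, -0.3]
opening: 0.0528
```

Emit:
drive_tool(moves=[[-0.2,0.0,0.06,0,0],[-0.2,0.0,0.12,0,0],[-0.2,0.0,0.15,0,0],[-0.2,0.0,0.18,0,0],[-0.2,0.0,0.2,0,0],[-0.2,0.003,0.22,0,0],[-0.2,0.004,0.24,0,0],[-0.2,0.005,0.26,0,0],[-0.2,0.006,0.28,0,0],[-0.2,0.006,0.28,0,0]])

```text
t: 7.5
ee_pos: [0.5824, -0.0432, 0.0283]
ee_rot: [-3.137, 0.033, 0.005]
wrist_force: [0.6, -2.2, 1.2]
opening: 0.0528
```

Emit:
drive_tool(moves=[[-0.2,0.0,0.015,0,0],[-0.2,0.0,0.03,0,0],[-0.2,0.001,0.04,0,0],[-0.2,0.001,0.05,0,0],[-0.2,0.001,0.06,0,0],[-0.2,0.001,0.06,0,0]])

```text
t: 8.1
ee_pos: [0.5824, -0.0354, 0.0282]
ee_rot: [-3.137, 0.032, 0.005]
wrist_force: [0.4, -0.1, 0.1]
opening: 0.0525
```

```bash
python3 - <<'E'
from cell import env
import cv2,numpy as np
c=env.read_camera("wrist");np.savez("w3.npz",**c);t=env.read_camera("top");np.savez("top3.npz",**t);s=env.get_state();print(s["ee_pos"],s["wrist_force"])
cv2.imwrite("pics/w3.png",cv2.resize(c["frame"],(800,600),interpolation=cv2.INTER_CUBIC))
E
```

```text
[ 0.58252934 -0.03561805  0.02822329] [-1.09204005 -0.33196628 -0.81220408]
```

View pics/w3.png

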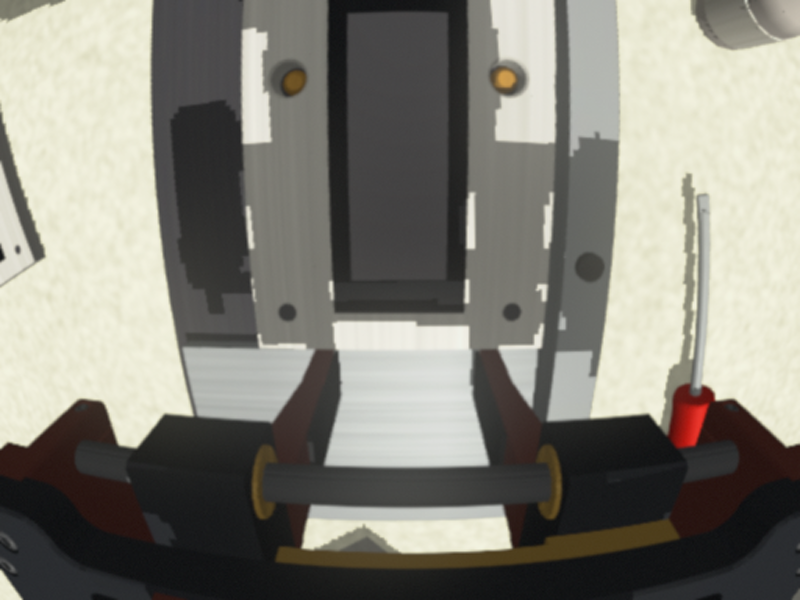

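The brass pins are visible through both holes, at (293,80) and (506,79), and the push force has fallen to about 0, so the plate may have dropped. A gentle further push will show whether the pins hold it.

Emit:
drive_tool(moves=[[-0.2,0.0,0.008,0,0],[-0.2,0.0,0.016,0,0],[-0.2,0.0,0.024,0,0],[-0.2,0.0,0.024,0,0]])

```text
t: 8.6
ee_pos: [0.5825, -0.0337, 0.0282]
ee_rot: [-3.138, 0.034, 0.005]
wrist_force: [-0.2, -4.9, -0.1]
opening: 0.053
```

Emit:
drive_tool(moves=[[-0.2,0.0,0.01,0,0],[-0.2,0.0,0.018,0,0],[-0.2,0.0,0.018,0,0]])

```text
t: 8.9
ee_pos: [0.5826, -0.0335, 0.0282]
ee_rot: [-3.14, 0.036, 0.005]
wrist_force: [-0.2, -8.2, 0.7]
opening: 0.0527
```

It is blocked at 8 N, so the pins are holding. Backing off and lifting to check that the plate is down and flat.

Emit:
drive_tool(moves=[[-0.2,0.0,-0.15,0,0],[-0.2,0.0,-0.2,0.2,0],[-0.2,0.0,-0.2,0.6,0],[-0.2,0,-0.2,1,0],[-0.2,0,-0.2,1,0],[-0.2,0,-0.2,1,0]])

```text
t: 9.5
ee_pos: [0.5833, -0.0566, 0.1493]
ee_rot: [-3.14, 0.035, 0.001]
wrist_force: [-0.9, -0.1, -0.4]
opening: 0.053
```

Emit:
drive_tool(moves=[[-0.2,-0.8,-1,0.3,0],[-0.2,-0.8,-1,0.3,0],[-0.2,-0.8,-1,0.3,0],[-0.2,-0.8,-1,0.3,0],[-0.2,-0.8,-1,0.3,0]])

```text
t: 10.0
ee_pos: [0.4859, -0.178, 0.1843]
ee_rot: [-3.139, 0.041, 0.003]
wrist_force: [0.4, 0.9, 0.3]
opening: 0.0525
```

Emit:
drive_tool(moves=[[-0.2,-0.8,-1,0.3,0],[-0.2,-0.8,-1,0.3,0],[-0.2,-0.8,-1,0.3,0],[-0.2,-0.8,-1,0.3,0],[-0.2,-0.8,-1,0.3,0]])

```text
t: 10.5
ee_pos: [0.39, -0.2981, 0.2196]
ee_rot: [-3.138, 0.043, 0.003]
wrist_force: [0.5, 0.2, 0.8]
opening: 0.0526
```

```bash
python3 - <<'E'
from cell import env
import cv2,numpy as np
from h import *
for n in("scene","top"):
    c=env.read_camera(n);np.savez(f"{n}4.npz",**c)
s=np.load("scene4.npz");t=np.load("top4.npz");x,y=[int(v) for v in proj(s,np.array([.582,.05,.03]))]
print(x,y)
A=cv2.resize(s["frame"][y-55:y+55,x-75:x+75],(800,587),interpolation=cv2.INTER_CUBIC)[:,:]
B=cv2.resize(t["frame"][135:245,185:335],(800,587),interpolation=cv2.INTER_CUBIC)
cv2.imwrite("pics/f_s.png",A);cv2.imwrite("pics/f_t.png",B)
E
```

```text
254 202
```

View pics/f_s.png

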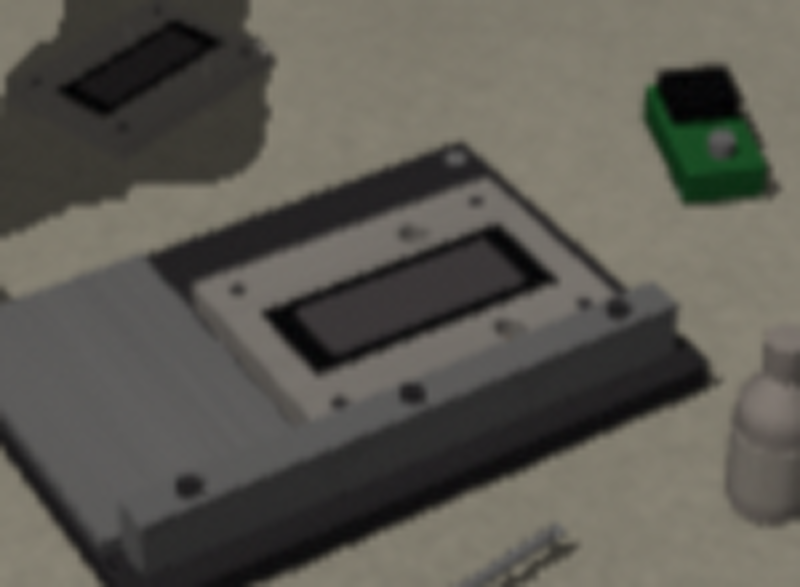

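View pics/f_t.png

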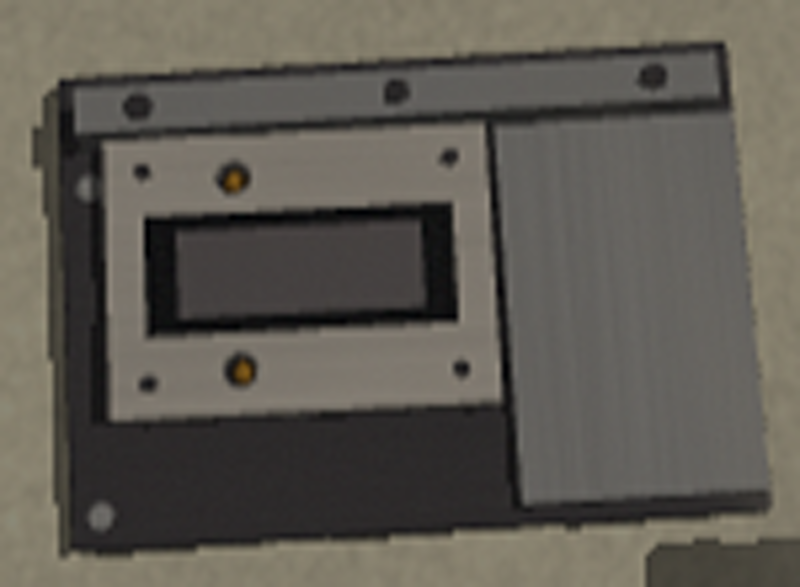

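The plate sits between the fence and the step, with a pin centred in each hole. I'll triangulate the four corner screws to check its height and flatness.

```bash
python3 - <<'E'
from h import *
s=np.load("scene4.npz");t=np.load("top4.npz");q=5.333
T=lambda p:(p[0]/q+184.5,p[1]/q+134.5);S=lambda p:(p[0]/q+178.5,p[1]/q+146.5)
for n,a,b in(("far-y",(450,157),(338,403)),("far+y",(142,172),(585,303)),("near+y",(148,383),(476,201)),("near-y",(461,369),(237,289)),("fence scr +y",(138,106),(618,308)),("fence -y",(653,77),(189,486)),("deck stud near",(101,517),(456,157))):
    print(n,(tri([(t,T(a)),(s,S(b))])*1e3).round(1))
E
```

```text
far-y [621.5  -8.2  29.5]
far+y [623.3 112.3  30.4]
near+y [539.8 113.6  30.8]
near-y [537.3  -6.3  29.9]
fence scr +y [646.  111.5  43.8]
fence -y [644.7 -88.2  42.7]
deck stud near [491.5 135.4  17.1]
```

All four corners of the plate top are at 29.5–30.8 mm, against 30 mm for a seated plate, so it is down and flat. Handing in.

```bash
python3 -c "
from cell import env
print(env.sign_off())"
```

```text
the job is handed in; nothing more can be done
None
```

The middle-sized plate is seated on both locating pins and lies flat on the fixture base; I handed the job in at about 10.6 s. I pushed it with both fingertips, first square against the guide fence and then along it off the step, and it dropped over the pins without being gripped or lifted.

- **Height:** the four corners of the plate's top measured 29.5–30.8 mm, against 30 mm for a seated plate, so it is down and flat within the roughly 2 mm camera accuracy.
- **Position:** both brass pins showed in the holes in the last top view. An extra push of about 8 N towards +y no longer moved the plate.
- **Forces:** the highest wrist force I read was about 17 N, when the plate met the fence.
- **Other objects:** in the last pictures, the bottle and housing looked unmoved by eye. I did not measure them, and those crops showed only the tip of the screwdriver. The arm ended well clear of everything.

No check failed. Early readings of the fixture's position differed by 2–3 mm between cameras, which the fence and pins made harmless. I viewed 8 pictures.

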